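Angle a tube length past the post into the stock bay

ROBOT

A 6-joint arm with a two-finger parallel gripper is mounted at the origin on a cart in front of the work surface, level with it; the furniture and walls round the work are solid. World frame = base frame: x ahead of the robot, y to its left, z up, the work surface at z = 0. Lengths are in m, angles in rad, forces in N, time in s.
With the tool pointing down it reaches from about 0.35 to 0.8 m from the base axis. Payload 7.3 kg.
Tool frame: the origin (TCP) lies midway between the tips of the shut fingers; the grasp point (between the pads) lies 19 mm behind it (manip.tcp_to_grasp is the z of the grasp point in the tool frame, in m); z points along the fingers, y is the line along which they close (so a half turn about z gives the same grasp; the last joint's range is limited). The gripper opens to 85 mm and grips with 20 to 120 N. Pads are 22 mm wide; open, the fingers measure 114 mm over their backs; the gripper's body (76 mm by 85 mm) begins 54 mm behind the grasp point. The pads swing forward as they close: fully open they stand 13 mm farther back than shut.
Start: joints at [-1.328, 0.342, 1.524, -0, 1.275, -0.146], TCP at [0.199, -0.486, 0.202] pointing down, gripper open.
Joint ranges: [-2.53, 2.53], [-0.77, 2.02], [0.04, 2.7], [-1, 4.14], [0.28, 2.66], [-3.11, 3.11]. Speed limits (rad/s): [2.57, 2.57, 3.14, 3.14, 3.14, 3.14].

INTERFACE

Orientations are given as a unit quaternion [w, x, y, z].
In Python, from bench import manip gives the robot as it stands.
- The arm moves only by the shell command python3 -m inch 'ROWS' [FORCE]. ROWS is JSON, a list of rows, each an object with "claw": the opening in per cent of the stroke, from 0 (shut) to 100 (fully open); "delta_pos": the shift along the tool's x, y, z in cm, a list of three; "rot": the turn, a rotation vector about the tool's x, y, z in degrees, a list of three. A call has 1 to 10 rows; each row shifts and turns the commanded pose from where the row before left it, along the tool's axes as they then stand; what a row does not reach is not made up. A row lasts 1/8 s, in which the tool goes at most 62.5 mm and 10.7 degrees, less where a joint would pass 70% of its speed; a pose out of reach is approached as far as the arm can. A call is refused whole if a number of a shift passes 6.25 or a number of a turn 10.7, either way. A call with a gripper value outside its range is refused whole. The fingers move at their own pace and stop on an object; FORCE is the grip in N (left out, the last holds). Time passes only in rows, so rows that do not move let the fingers close. It gives the time, the measured TCP pose, the force, the opening and the grip force at its end, in the units of the state.
- manip.get_obs(): the state, without advancing time (a new reading comes with each control period).
- manip.grab_frame(name): name is "scene" or "top" or "wrist"; returns (picture, depth): 400x640x3 uint8, red, green, blue; 400x640 float32, m along the optical axis (not along the pixel's ray), 0 where there is no reading.
- manip.calibration(name): a dict with "fx", "fy", "cx", "cy" (pixels), "eye" and "attitude" of the camera in the world. Camera axes: x right, y up, looking along -z (the intrinsics and any distortion apply to the point x, -y, -z); pixel columns grow to the right and rows downward; lengths in m; the calibration is good to about 2 mm. A picture is of the moment at which its call begins: read the wrist's pose just before it. calibration takes no time and is no camera call; for the wrist camera it gives the pose at the moment of the call.
- manip.hand_in(): hands the job in; it is judged then, once.
Trained networks look in the newest picture that a camera, given by its name, has taken for a name from the list of things; names that differ only in an ending like _2 or _b are one class to them, and where a whole thing is asked for, a point or a joint stands for the part that bears it (a point fixed in the world has none). Each returns a list of dicts, best first, with "confidence" (0 to 1); they miss things now and then, are a little off and sometimes report something else, mostly with a low value. They report only what shows in the picture. A call takes as long as a camera call.
- manip.find_in(camera, query): "pixel" ([column, row] in pixels, amid what is visible of it).
The state is a dict: "t": time; "q": joint angles; "dq": joint speeds; "tau": joint torques, N m; "position": TCP position; "ee_rot": TCP orientation; "wrist_force": force on the tool from outside, world axes, zero at the start; "ft_torque": the same for the moment, N m; "opening": opening from 0.0 (shut) to 1.0 (fully open); "grip_force": force on a finger pad.
Only numpy, scipy, OpenCV 4.12 (cv2) and the standard library are available. Lean on these libraries where they do the work, as an engineer would, in place of code of your own. Each camera call takes 0.05 s, during which the arm holds its last target. There are 200 camera calls.

TASK

Without gripping or lifting it, push the blue tube along the bench into the aluminium stock bay with your fingertips: angle its right end in behind the red-capped post first, then push its left end in after it, until the tube lies flat along the back fence between the two side walls. Push gently, leave the bronze bush, the white-and-black spacer and the red-lidded jar where they stand, and take your fingers away at the end.

Things in the scene. Friction and masses are not known exactly. Their poses are not given: they have to be found in the camera images.
- stock_bay: Stock bay, fixed to the bench: a U of square-edged bare aluminium bar, 22 mm high and 14 mm thick, open towards the robot. Origin on the bench at the middle of the back fence's inner face; x points away from the robot into the fence, y to the left along it, z up. Inside it is 300 mm wide (side walls' inner faces at y = +150 and -150 mm) and the side walls run 65 mm from the back fence towards the robot (to x = -65 mm). No floor: the tube slides on the bench.
- post: Round steel post with a red cap, fixed upright on the bench in the bay's mouth, right of the middle; 20 mm diameter, 45 mm high, origin at the centre of its foot. It stands about 90 mm in front of the back fence, so about 80 mm is free behind it; the gap between it and the left wall is about 200 mm, shorter than the tube.
- tube_mid (a point): Centre (half-way up) of the blue rectangular aluminium tube with black plugs in its ends (solid to the touch): 240 mm long, 36 mm wide, 25 mm high, 0.25 to 0.49 kg, loose on the bench. Its y axis runs along its length (to the left at zero yaw), x across it, z up. Home: parallel to the back fence and touching it, so that this point lies 18 mm in front of the fence.
- tube_right (a point): Centre of the tube's right end face (120 mm from its middle), the end to go in first, behind the post. Axes as tube_mid.
- tube_left (a point): Centre of the tube's left end face (120 mm from its middle). Axes as tube_mid.
- bush: Loose bronze flanged bush, 40 mm diameter, 26 mm high, origin at the centre of its underside; stands on the bench right of the work, must not be disturbed.
- spacer: Loose white spacer stack with a black band, 25 mm diameter, 30 mm high, origin at the centre of its underside; stands on the bench left of the bay, must not be disturbed.
- jar: Loose clear jar of small parts with a red lid, 68 mm diameter, 84 mm high, origin at the centre of its underside; stands right of the bay, must not be disturbed.

How it is judged:
On the way:
1. the tube's right end is inside the bay, beyond the post, while its left end is still outside (x of tube_right in the frame of stock_bay above -0.08 m and x of tube_left in the frame of stock_bay below -0.1 m), for 0.1 s.
At the end, for the whole second after the job is handed in: The tube lies flat on the bench, at rest, along the back fence: its middle within 8 mm and both ends within 10 mm of touching it, between the two side walls (x of tube_mid in the frame of stock_bay between -0.026 and -0.01 m and x of each of tube_left, tube_right in the frame of stock_bay above -0.028 m and y of tube_left in the frame of stock_bay below 0.153 m and y of tube_right in the frame of stock_bay above -0.153 m and height (world z) of tube_mid below 0.016 m and angle between tube_mid's own z axis and vertical below 0.05 rad and linear speed of tube below 0.01 m/s).
It fails at once if the tube is lifted more than 10 mm or tipped (height (world z) of tube_mid above 0.0225 m or angle between tube_mid's own z axis and vertical above 0.12 rad).
It fails at once if the tube is pinched or rammed (more than 35 N from the fingers) (contact force between the fingers and tube above 35 N).
It fails at once if the bush, the spacer or the jar is moved more than 15 mm or tipped (distance of any of bush, spacer, jar from where it was at the start of the episode above 0.015 m or angle between any of bush, spacer, jar's own z axis and vertical above 0.3 rad).
It also fails if it takes over 64 s, if anything falls off the work surface, if the arm or the gripper's body presses on something with over 40 N, if the wrist force passes 120 N, or if a joint passes its speed limit or range.

## Working session

There is one attempt and no reset: what is moved stays moved. The work goes in short steps, Python scripts to look and compute and a shell command to move; the robot and the scene stay as the last step left them, time stands still between calls to the robot, and variables do not carry over. Pictures are saved under pics/ and viewed, at most 10 in all, crops included, and the job is handed in when it is done.

```bash
mkdir -p pics; ls; cat > h.py <<'E'
import numpy as np,cv2
from bench import manip
from scipy.spatial.transform import Rotation as R
def att(a):
    a=np.array(a,float)
    return a if a.shape==(3,3) else R.from_quat(a[[1,2,3,0]]).as_matrix()
def ray(c,px):
    d=np.array([(px[0]-c['cx'])/c['fx'],-(px[1]-c['cy'])/c['fy'],-1.]);return att(c['attitude'])@d
def plane(c,px,z):
    d=ray(c,px);e=np.array(c['eye']);return e+d*(z-e[2])/d[2]
E
python3 - <<'E'
from h import *
for n in ("top","scene"):
    im,d=manip.grab_frame(n); c=manip.calibration(n); print(n,c)
    cv2.imwrite(f'pics/{n}0.png',im[:,:,::-1]); np.save(n+'d.npy',d)
    for q in ("stock_bay","post","tube_mid","tube_right","tube_left","bush","spacer","jar"):
        for r in manip.find_in(n,q)[:2]:
            p=r['pixel'];u,v=int(p[0]),int(p[1]);z=d[v,u]
            print(q,round(r['confidence'],2),np.round(p,1),np.round(np.array(c['eye'])+ray(c,p)*z,3))
o=manip.get_obs();print(o['t'],o['position'],o['ee_rot'],o['wrist_force'])
E
```

```text
pics
top {'fx': 363.115290948033, 'fy': 363.115290948033, 'cx': 317.34809435817294, 'cy': 193.77892402246687, 'eye': array([ 0.44083577, -0.05967546,  0.90267128]), 'attitude': array([ 0.70895965,  0.04832081, -0.05347365, -0.70155675])}
stock_bay 0.82 [301.9 164.6] [ 0.642 -0.026  0.019]
tube_mid 0.55 [268.4 235.4] [0.466 0.051 0.025]
tube_right 0.61 [267.6 236.9] [0.462 0.053 0.026]
tube_left 0.65 [269.2 238.6] [0.458 0.049 0.027]
bush 0.66 [380.  250.3] [ 0.433 -0.217  0.024]
jar 0.87 [446.2 204. ] [ 0.539 -0.358  0.086]
scene {'fx': 438.74503870035426, 'fy': 438.74503870035426, 'cx': 322.8616484128729, 'cy': 206.51590424769523, 'eye': array([-0.23396573, -0.63073308,  0.47659406]), 'attitude': array([ 0.75421987,  0.47531769, -0.24858018, -0.378726  ])}
stock_bay 0.93 [334.8 194.1] [ 0.645 -0.037  0.016]
post 0.73 [332.7 212.5] [ 0.548 -0.098  0.018]
tube_mid 0.7 [265.9 210.1] [0.449 0.027 0.024]
tube_right 0.68 [264.2 210.2] [0.446 0.029 0.025]
tube_left 0.78 [264.5 212.2] [0.445 0.028 0.02 ]
spacer 0.4 [253.8 176.8] [0.601 0.215 0.017]
0.9 [ 0.19904638 -0.48583021  0.20212084] [ 6.46094642e-05  9.81161574e-01  1.93188925e-01 -7.76060385e-06] [ 0.05580035  0.15222686 -0.68226012]
```

View pics/top0.png

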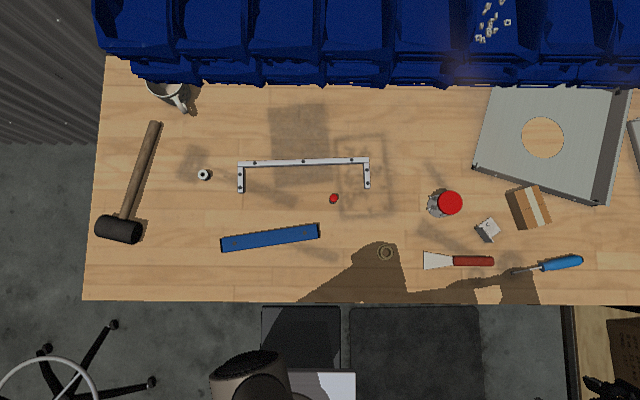

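```bash
python3 - <<'E'
from h import *
im=cv2.imread('pics/top0.png');c=manip.calibration('top')
hsv=cv2.cvtColor(im,cv2.COLOR_BGR2HSV)
m=cv2.inRange(hsv,(95,90,40),(130,255,255));cv2.imwrite('pics/m.png',m)
n,l,s,ce=cv2.connectedComponentsWithStats(m)
for i in range(1,n):
    if s[i,4]>100:
        pts=np.argwhere(l==i)[:,::-1].astype(np.float32)
        W=np.array([plane(c,p,.025)[:2] for p in pts],np.float32)
        print(s[i],cv2.minAreaRect(W))
E
```

```text
[   91     0   549    90 38162] ((0.9640405178070068, -0.19339662790298462), (0.2492121309041977, 1.4542402029037476), 0.9063627123832703)
[ 221  224   97   28 1394] ((0.460583359003067, 0.04906395822763443), (0.0349658839404583, 0.2311982363462448), 9.134791374206543)
[539 255  44  17 401] ((0.40807652473449707, -0.6482616662979126), (0.02404184825718403, 0.1050049439072609), 11.389598846435547)
```

The top view shows the bay from (238,162) to (370,185), the post's cap at (334,198), the tube from (221,245) to (320,231), the bush at (385,252), the jar at (445,203) and the spacer at (205,175). Next I'll fit the bay and the post.

```bash
python3 - <<'E'
from h import *
im=cv2.imread('pics/top0.png');c=manip.calibration('top');d=np.load('topd.npy')
hsv=cv2.cvtColor(im,cv2.COLOR_BGR2HSV)
m=cv2.inRange(hsv,(0,150,60),(8,255,255))[185:212,322:346]
p=np.argwhere(m)[:,::-1].mean(0)+[322,185];print('post',p,plane(c,p,.045))
for n,p in dict(bush=(385,252),spacer=(204.5,175)).items(): print(n,plane(c,p,.028))
for n,p in dict(BLi=(245,166),BRi=(364,163),Lend=(241,192),Rend=(368,188)).items(): print(n,plane(c,p,.022))
cr=cv2.resize(im[145:260,195:400],None,fx=3.9,fy=3.9,interpolation=cv2.INTER_CUBIC);cv2.imwrite('pics/crop.png',cr)
e=np.array(c['eye'])
ys,xs=np.mgrid[145:260,195:400]
E
```

```text
post [333.42307692 197.55769231] [ 0.55663055 -0.10373396  0.045     ]
bush [ 0.4294182  -0.22798436  0.028     ]
spacer [0.61113328 0.21107631 0.028     ]
BLi [0.63611033 0.11421745 0.022     ]
BRi [ 0.6471788  -0.18058249  0.022     ]
Lend [0.57097571 0.12149217 0.022     ]
Rend [ 0.58438652 -0.18989209  0.022     ]
```

View pics/crop.png

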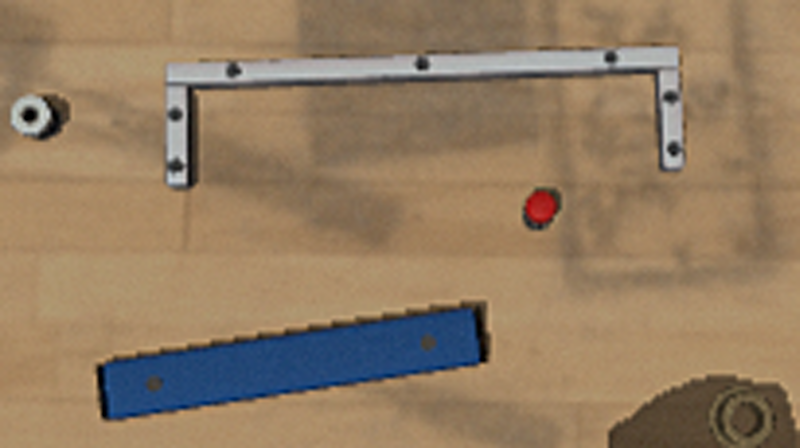

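```bash
cat >> h.py <<'E'
def go(x,y,z,phi):
    "delta in tool axes (cm) at the present attitude, and turn about tool z (deg)"
    o=manip.get_obs();r=att(o['ee_rot']);p=np.array(o['position'])
    f=np.degrees(np.arctan2(r[1,0],r[0,0]))
    print('t',round(o['t'],2),'at',p.round(4),'phi',round(f,1),'tilt',r[:,2].round(3),'F',np.round(o['wrist_force'],1),'open',round(o['opening'],2))
    D=np.array([x,y,z])-p
    print('now axes cm',(r.T@D*100).round(2),'turn z',round(f-phi,1))
    a=np.radians(phi);r2=np.array([[np.cos(a),np.sin(a),0],[np.sin(a),-np.cos(a),0],[0,0,-1]]).T
    print('after turn cm',(r2.T@D*100).round(2))
E
python3 - <<'E'
from h import *
c=manip.calibration('top')
a=plane(c,(243.7,167.3),.022);b=plane(c,(363.5,163),.022);print(a,b,np.linalg.norm(a-b),(a+b)/2,np.degrees(np.arctan2(-(a-b)[0],(a-b)[1])))
go(.420,.0415,.12,9.1)
E
```

```text
[0.63278916 0.11730046 0.022     ] [ 0.64716415 -0.17933928  0.022     ] 0.2969878362359676 [ 0.63997665 -0.03101941  0.022     ] 2.774348270321875
t 0.9 at [ 0.199  -0.4858  0.2021] phi 22.3 tilt [ 0. -0. -1.] F [ 0.1  0.2 -0.7] open 1.0
now axes cm [ 40.44 -40.42   8.21] turn z 13.2
after turn cm [ 30.16 -48.57   8.21]
```

```bash
python3 -m inch '[{"claw":100,"delta_pos":[0,0,0],"rot":[0,0,6.6]},{"claw":100,"delta_pos":[0,0,0],"rot":[0,0,6.6]},{"claw":100,"delta_pos":[2.5,-4,0],"rot":[0,0,0]},{"claw":100,"delta_pos":[2.5,-4,0],"rot":[0,0,0]},{"claw":100,"delta_pos":[2.5,-4,0],"rot":[0,0,0]},{"claw":100,"delta_pos":[2.5,-4,0],"rot":[0,0,0]},{"claw":100,"delta_pos":[2.5,-4,0],"rot":[0,0,0]},{"claw":100,"delta_pos":[2.5,-4,0],"rot":[0,0,0]},{"claw":100,"delta_pos":[2.5,-4,0],"rot":[0,0,0]},{"claw":100,"delta_pos":[2.5,-4,0],"rot":[0,0,0]}]'; python3 -c "
from h import *
go(.420,.0415,.12,9.1)"
```

```text
t: 2.15
position: [0.3465, -0.1369, 0.2024]
ee_rot: [0.0, 0.997, 0.079, 0.0]
wrist_force: [1.2, 0.3, 0.8]
opening: 0.998
grip_force: 0.0
t 2.15 at [ 0.3465 -0.1369  0.2024] phi 9.1 tilt [ 0.001 -0.001 -1.   ] F [1.2 0.3 0.8] open 1.0
now axes cm [ 10.06 -16.47   8.23] turn z -0.0
after turn cm [ 10.08 -16.46   8.24]
```

```bash
python3 -m inch '[{"claw":100,"delta_pos":[2.4,-4,2],"rot":[0,0,0]},{"claw":100,"delta_pos":[2.4,-4,2],"rot":[0,0,0]},{"claw":100,"delta_pos":[2.4,-4,2],"rot":[0,0,0]},{"claw":100,"delta_pos":[2.4,-3.6,2],"rot":[0,0,0]},{"claw":100,"delta_pos":[0,0,0],"rot":[0,0,0]},{"claw":100,"delta_pos":[0,0,0],"rot":[0,0,0]}]'; python3 - <<'E'
from h import *
go(.420,.0415,-.006,9.1)
for n in ("wrist","scene"):
    im,d=manip.grab_frame(n);cv2.imwrite(f'pics/{n}1.png',im[:,:,::-1])
c=manip.calibration('wrist');print(c)
E
```

```text
t: 2.9
position: [0.4162, 0.0306, 0.1223]
ee_rot: [0.0, 0.997, 0.079, -0.0]
wrist_force: [0.2, -0.5, 0.0]
opening: 1.003
grip_force: 0.0
t 2.9 at [0.4162 0.0306 0.1223] phi 9.1 tilt [ 0. -0. -1.] F [ 0.2 -0.5  0. ] open 1.0
now axes cm [ 0.55 -1.02 12.83] turn z 0.0
after turn cm [ 0.55 -1.01 12.83]
{'fx': 309.6779838543124, 'fy': 309.6779838543124, 'cx': 319.22946596585695, 'cy': 201.0608592139251, 'eye': array([0.49077579, 0.04088528, 0.29530104]), 'attitude': array([ 0.75240522, -0.1126134 ,  0.09623025, -0.6418289 ])}
```

View pics/wrist1.png

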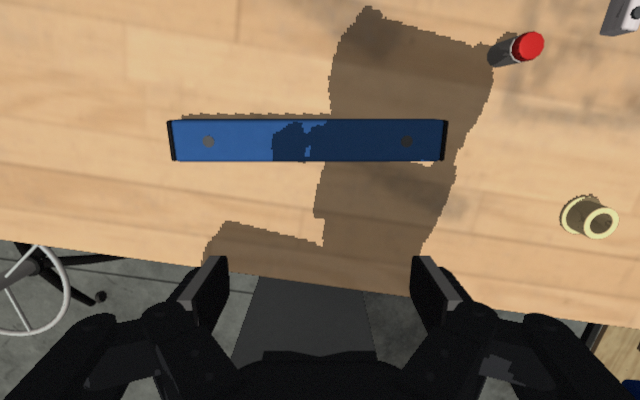

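The wrist view shows the tube spanning columns 168–447 and rows 120–161, the post cap at (529,46) and the bush at (590,218). The fingers are parallel to the tube.

```bash
cat >> h.py <<'E'
O=np.array([.640,-.031]);BY=.048
def bay(p): 
    d=np.array(p[:2])-O;c,s=np.cos(BY),np.sin(BY);return np.array([c*d[0]+s*d[1],-s*d[0]+c*d[1]])
def tube(cam,im):
    "tube pose from blue pixels of its top; im RGB"
    c=manip.calibration(cam);h=cv2.cvtColor(np.ascontiguousarray(im[:,:,::-1]),cv2.COLOR_BGR2HSV)
    m=cv2.morphologyEx(cv2.inRange(h,(95,90,25),(130,255,255)),cv2.MORPH_CLOSE,np.ones((5,5)))
    n,l,s,_=cv2.connectedComponentsWithStats(m)
    for i in range(1,n):
        if s[i,4]<300: continue
        W=np.array([plane(c,p,.025)[:2] for p in np.argwhere(l==i)[:,::-1]],np.float32)
        (x,y),wh,a=cv2.minAreaRect(W)
        if wh[0]>wh[1]: a+=90;wh=wh[::-1]
        if np.hypot(x-.55,y)<.3 and wh[0]<.06:
            a=(a+90)%180-90;t=np.radians(a);ax=np.array([-np.sin(t),np.cos(t)]);M=np.array([x,y])
            print(cam,'mid',M.round(4),'yaw',round(a,1),'size',np.round(wh,3),'| bay mid',bay(M).round(4),'R',bay(M-.12*ax).round(4),'L',bay(M+.12*ax).round(4),'rel',round(a-np.degrees(BY),1))
            return M,t
E
python3 - <<'E'
from h import *
im=cv2.imread('pics/wrist1.png')[:,:,::-1];tube('wrist',im)
tube('scene',cv2.imread('pics/scene1.png')[:,:,::-1])
c=manip.calibration('wrist')
p=plane(c,(529,46),.045);print('post',p,bay(p)); print('bush',plane(c,(598,222),.026))
e=[plane(c,p,.025)[:2] for p in ((171,140),(446,140))];print(e,np.mean(e,0))
E
```

```text
wrist mid [0.4617 0.0471] yaw 9.1 size [0.035 0.232] | bay mid [-0.1744  0.0866] R [-0.1612 -0.0327] L [-0.1876  0.2059] rel 6.3
post [ 0.55661688 -0.10420704  0.045     ] [-0.08679967 -0.06912187]
bush [ 0.4300038  -0.23087235  0.026     ]
[array([0.44314682, 0.16259266]), array([ 0.48046236, -0.07119721])] [0.46180459 0.04569773]
```

```bash
python3 -m inch '[{"claw":100,"delta_pos":[0,0,4.2],"rot":[0,0,0]},{"claw":100,"delta_pos":[0,0,4.2],"rot":[0,0,0]},{"claw":100,"delta_pos":[0,0,3],"rot":[0,0,0]},{"claw":100,"delta_pos":[0,0,1.2],"rot":[0,0,0]},{"claw":100,"delta_pos":[0.5,0,0],"rot":[0,0,0]},{"claw":100,"delta_pos":[0.5,0,0],"rot":[0,0,0]},{"claw":100,"delta_pos":[0.4,0,0],"rot":[0,0,0]},{"claw":100,"delta_pos":[0.3,0,0],"rot":[0,0,0]},{"claw":100,"delta_pos":[0.3,0,0],"rot":[0,0,0]},{"claw":100,"delta_pos":[0,0,0],"rot":[0,0,0]}]'; python3 - <<'E'
from h import *
go(.45,.0415,-.004,27.8)
im,d=manip.grab_frame('wrist');tube('wrist',im)
E
```

```text
t: 4.25
position: [0.4362, 0.0341, -0.0039]
ee_rot: [0.0, 0.997, 0.079, 0.0]
wrist_force: [-1.0, -0.5, -0.6]
opening: 0.999
grip_force: 0.0
t 4.25 at [ 0.4362  0.0341 -0.0039] phi 9.1 tilt [ 0. -0. -1.] F [-1.  -0.5 -0.6] open 1.0
now axes cm [ 1.48 -0.51  0.01] turn z -18.7
after turn cm [ 1.56 -0.01  0.01]
wrist mid [0.4631 0.0479] yaw 9.3 size [0.038 0.231] | bay mid [-0.173   0.0873] R [-0.1592 -0.0319] L [-0.1867  0.2066] rel 6.6
```

In contact: the tube has moved about 1 mm and the force is 1 N. Now a push with a turn.

```bash
python3 -m inch '[{"claw":100,"delta_pos":[0.5,0.09,0],"rot":[0,0,-1.9]},{"claw":100,"delta_pos":[0.5,0.09,0],"rot":[0,0,-1.9]},{"claw":100,"delta_pos":[0.5,0.09,0],"rot":[0,0,-1.9]},{"claw":100,"delta_pos":[0.5,0.09,0],"rot":[0,0,-1.9]},{"claw":100,"delta_pos":[0.5,0.09,0],"rot":[0,0,-1.9]},{"claw":100,"delta_pos":[0.5,0.09,0],"rot":[0,0,-1.9]},{"claw":100,"delta_pos":[0,0,0],"rot":[0,0,0]}]'; python3 - <<'E'
from h import *
go(.45,.0415,-.004,27.8)
im,d=manip.grab_frame('wrist');tube('wrist',im)
E
```

```text
t: 5.18
position: [0.4668, 0.036, -0.0039]
ee_rot: [0.0, 0.984, 0.178, 0.0]
wrist_force: [0.1, -0.7, -0.1]
opening: 1.001
grip_force: 0.0
t 5.17 at [ 0.4668  0.036  -0.0039] phi 20.5 tilt [ 0. -0. -1.] F [ 0.1 -0.7 -0.1] open 1.0
now axes cm [-1.38 -1.1   0.01] turn z -7.3
after turn cm [-1.23 -1.27  0.01]
wrist mid [0.4646 0.0482] yaw 9.2 size [0.042 0.231] | bay mid [-0.1714  0.0875] R [-0.1579 -0.0317] L [-0.1849  0.2068] rel 6.4
```

```bash
python3 - <<'E'
from h import *
im,d=manip.grab_frame('wrist');im2,_=manip.grab_frame('scene')
cv2.imwrite('pics/w2.png',np.vstack([im[:,:,::-1],im2[100:300,:,::-1]])) 
tube('wrist',im);tube('top',manip.grab_frame('top')[0])
E
```

```text
wrist mid [0.4645 0.0481] yaw 9.2 size [0.042 0.231] | bay mid [-0.1715  0.0874] R [-0.158  -0.0318] L [-0.185   0.2067] rel 6.5
```

View pics/w2.png

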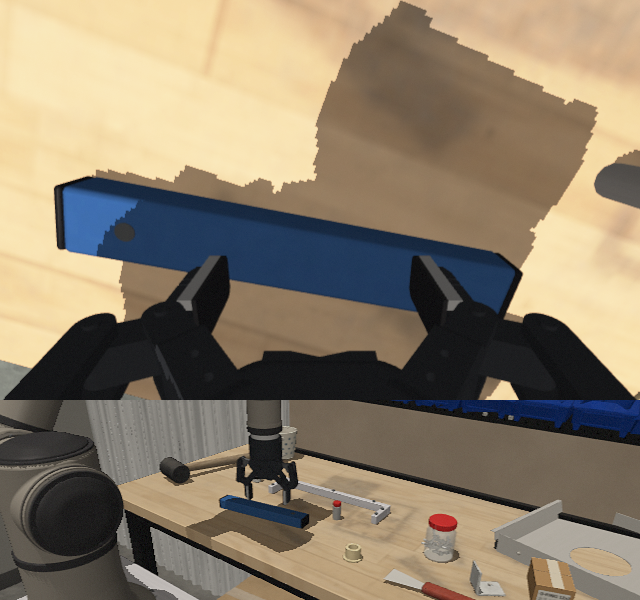

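The scene view shows the fingertips standing over the tube, at rows 495–500. The open tips sit higher than I assumed, so I'll measure their height from the wrist depth.

```bash
python3 - <<'E'
from h import *
im,d=manip.grab_frame('wrist');c=manip.calibration('wrist')
for p in ((224,260),(218,265),(417,260),(424,270),(205,290),(440,290),(300,230)):
    print(p,d[p[1],p[0]],(c['eye']+ray(c,p)*d[p[1],p[0]]).round(4))
o=manip.get_obs();print(o['position'],o['wrist_force'],att(o['ee_rot']).round(3))
E
```

```text
(224, 260) 0.13772374 [0.4607 0.078  0.0448]
(218, 265) 0.13042699 [0.462  0.0788 0.0519]
(417, 260) 0.1359919 [ 0.4914 -0.0016  0.0462]
(424, 270) 0.12694523 [ 0.4918 -0.0014  0.0556]
(205, 290) 0.11532716 [0.4606 0.0782 0.0682]
(440, 290) 0.112327136 [ 0.4925 -0.0021  0.0707]
(300, 230) 0.15506446 [0.4779 0.0495 0.0247]
[ 0.4661395   0.03596022 -0.0039402 ] [ 0.14835132 -0.1712301   0.72848211] [[ 0.937  0.35  -0.   ]
 [ 0.35  -0.937 -0.   ]
 [-0.    -0.    -1.   ]]
```

```bash
python3 -m inch '[{"claw":100,"delta_pos":[0,0,-4],"rot":[0,0,3.8]},{"claw":40,"delta_pos":[-2.5,0,-2],"rot":[0,0,3.8]},{"claw":40,"delta_pos":[-2.5,0,0],"rot":[0,0,3.8]},{"claw":40,"delta_pos":[0,0,0],"rot":[0,0,0]},{"claw":40,"delta_pos":[0,0,0],"rot":[0,0,0]},{"claw":40,"delta_pos":[0,0,0],"rot":[0,0,0]},{"claw":40,"delta_pos":[0,0,0],"rot":[0,0,0]}]'; python3 - <<'E'
from h import *
go(.418,.033,.002,9.1)
im,d=manip.grab_frame('wrist');cv2.imwrite('pics/w3.png',im[:,:,::-1]);tube('wrist',im)
c=manip.calibration('wrist')
r=att(manip.get_obs()['ee_rot']);p0=np.array(manip.get_obs()['position'])
P=[]
for v in range(180,400):
  for u in range(150,500):
    if d[v,u]>0:
      q=r.T@(c['eye']+ray(c,(u,v))*d[v,u]-p0)
      if q[2]<.02 and abs(q[0])<.03 and abs(q[1])<.06: P.append([u,v,*q])
P=np.array(P);
for s in (-1,1):
    Q=P[P[:,3]*s>0] if 0 else P[P[:,3]*0+P[:,3+0]*0+s*P[:,3+0]>-9]
    Q=P[s*P[:,3+0+0+0]>-9] if 0 else P[s*P[:,3]>0]
    Q=P[s*P[:,3+0]>-1]; Q=Q[s*Q[:,3+0]>-1]
    Q=P[s*P[:,3]>-1]; Q=Q[s*Q[:,2+1]>0] if True else Q
    if len(Q): print(s,Q[np.argsort(-Q[:,4])[:3]].round(4),'x',Q[:,2].min(),Q[:,2].max(),'y',Q[:,3].min(),Q[:,3].max())
E
```

```text
t: 6.3
position: [0.4184, 0.0233, 0.0559]
ee_rot: [0.0, 0.997, 0.079, -0.0]
wrist_force: [0.3, -0.3, 0.9]
opening: 0.399
grip_force: 0.0
t 6.3 at [0.4184 0.0233 0.0559] phi 9.1 tilt [-0. -0. -1.] F [ 0.3 -0.3  0.9] open 0.4
now axes cm [ 0.11 -0.96  5.39] turn z 0.0
after turn cm [ 0.11 -0.96  5.39]
wrist mid [0.4616 0.0478] yaw 9.2 size [0.035 0.231] | bay mid [-0.1744  0.0873] R [-0.161 -0.032] L [-0.1878  0.2065] rel 6.4
-1 [[ 2.86e+02  2.64e+02 -1.90e-03 -1.60e-02 -3.08e-02]
 [ 2.86e+02  2.63e+02 -1.30e-03 -1.60e-02 -3.09e-02]
 [ 2.86e+02  2.65e+02 -2.40e-03 -1.60e-02 -3.10e-02]] x -0.012755618472116637 0.021452299257438606 y -0.05232251804118038 -1.5215540938755472e-06
1 [[ 3.53e+02  2.64e+02 -2.00e-03  1.83e-02 -3.04e-02]
 [ 3.53e+02  2.67e+02 -3.50e-03  1.83e-02 -3.10e-02]
 [ 3.53e+02  2.74e+02 -7.30e-03  1.84e-02 -3.13e-02]] x -0.013143240627539472 0.02128697763515136 y 3.0185776830122322e-06 0.05535422733274527
```

View pics/w3.png

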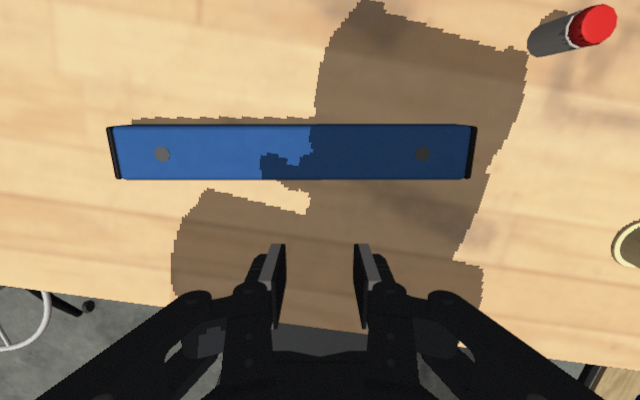

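The wrist view shows the pads at columns 285 and 355, row 243, well in front of the tube (rows 125–180). The depth puts the tips about 30 mm above the TCP. I'll go down carefully and watch the force.

```bash
python3 -m inch '[{"claw":40,"delta_pos":[0,-0.9,2],"rot":[0,0,0]},{"claw":40,"delta_pos":[0,0,2],"rot":[0,0,0]},{"claw":40,"delta_pos":[0,0,1],"rot":[0,0,0]},{"claw":40,"delta_pos":[0,0,0.5],"rot":[0,0,0]},{"claw":40,"delta_pos":[0,0,0],"rot":[0,0,0]}]'; python3 - <<'E'
from h import *
go(.418,.033,.002,9.1)
im,d=manip.grab_frame('wrist');c=manip.calibration('wrist')
for u in (275,281,285,355,360,366):
  print(u,[(v,*(c['eye']+ray(c,(u,v))*d[v,u]).round(3)) for v in (238,243,248,255,265)])
s,ds=manip.grab_frame('scene');cv2.imwrite('pics/s4.png',cv2.resize(s[120:270,180:380,::-1],None,fx=4,fy=4))
E
```

```text
t: 6.98
position: [0.4167, 0.032, 0.0011]
ee_rot: [0.0, 0.997, 0.079, -0.0]
wrist_force: [0.5, 0.1, -0.3]
opening: 0.4
grip_force: 0.0
t 6.97 at [0.4167 0.032  0.0011] phi 9.1 tilt [-0. -0. -1.] F [ 0.5  0.1 -0.3] open 0.4
now axes cm [ 0.14 -0.08 -0.09] turn z -0.0
after turn cm [ 0.14 -0.08 -0.09]
275 [(238, np.float64(0.412), np.float64(0.057), np.float64(0.001)), (243, np.float64(0.408), np.float64(0.057), np.float64(-0.0)), (248, np.float64(0.425), np.float64(0.053), np.float64(0.041)), (255, np.float64(0.425), np.float64(0.052), np.float64(0.048)), (265, np.float64(0.425), np.float64(0.051), np.float64(0.057))]
281 [(238, np.float64(0.412), np.float64(0.054), np.float64(0.001)), (243, np.float64(0.409), np.float64(0.053), np.float64(0.001)), (248, np.float64(0.425), np.float64(0.051), np.float64(0.04)), (255, np.float64(0.426), np.float64(0.05), np.float64(0.048)), (265, np.float64(0.422), np.float64(0.049), np.float64(0.051))]
285 [(238, np.float64(0.413), np.float64(0.051), np.float64(0.002)), (243, np.float64(0.409), np.float64(0.051), np.float64(0.001)), (248, np.float64(0.
[... 441 characters left out ...]
loat64(0.423), np.float64(0.015), np.float64(0.042))]
360 [(238, np.float64(0.42), np.float64(0.007), np.float64(0.002)), (243, np.float64(0.416), np.float64(0.006), np.float64(0.0)), (248, np.float64(0.432), np.float64(0.014), np.float64(0.042)), (255, np.float64(0.432), np.float64(0.015), np.float64(0.049)), (265, np.float64(0.431), np.float64(0.016), np.float64(0.057))]
366 [(238, np.float64(0.421), np.float64(0.003), np.float64(0.002)), (243, np.float64(0.417), np.float64(0.002), np.float64(0.001)), (248, np.float64(0.432), np.float64(0.011), np.float64(0.041)), (255, np.float64(0.432), np.float64(0.012), np.float64(0.049)), (265, np.float64(0.432), np.float64(0.014), np.float64(0.058))]
```

View pics/s4.png

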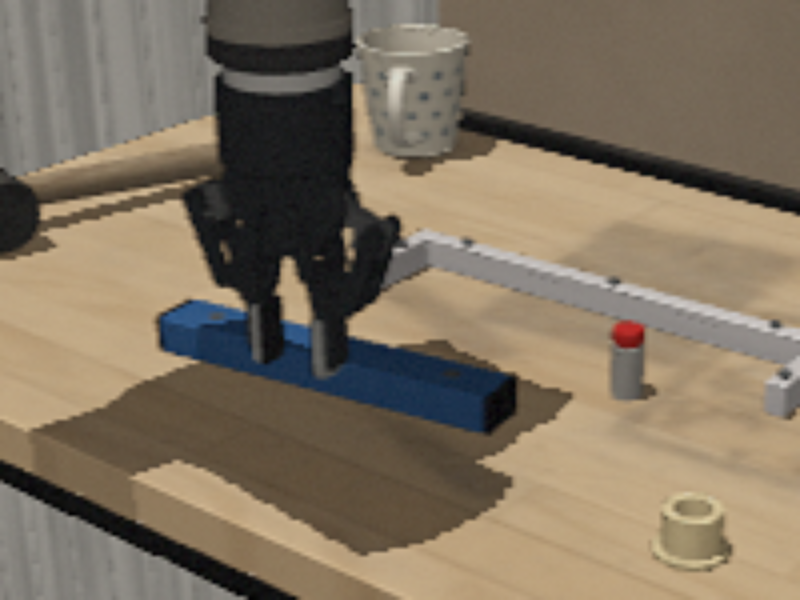

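The scene view shows the tips, at (265,360) and (325,375), hovering about 35 mm above the bench with the TCP at z≈0. I need a TCP z of about -0.025.

```bash
python3 -m inch '[{"claw":60,"delta_pos":[0,0,1.2],"rot":[0,0,0]},{"claw":60,"delta_pos":[0,0,0.8],"rot":[0,0,0]},{"claw":60,"delta_pos":[0,0,0.5],"rot":[0,0,0]},{"claw":60,"delta_pos":[0,0,0.3],"rot":[0,0,0]},{"claw":60,"delta_pos":[0,0,0],"rot":[0,0,0]}]'; python3 - <<'E'
from h import *
go(.418,.033,-.028,9.1)
im,d=manip.grab_frame('wrist');c=manip.calibration('wrist')
r=att(manip.get_obs()['ee_rot']);p0=np.array(manip.get_obs()['position'])
P=np.array([[u,v,*(c['eye']+ray(c,(u,v))*d[v,u])] for v in range(225,275) for u in range(230,410,2)])
q=(P[:,2:]-p0)@r
for s in (-1,1):
    k=(q[:,1]*s>0)&(P[:,4]>.006)&(P[:,4]<.03)&(abs(q[:,0])<.02);print(s,k.sum(),P[k][:,4].min(initial=9),q[k].min(0,initial=9),q[k].max(0,initial=-9))
E
```

```text
t: 7.7
position: [0.4165, 0.0321, -0.0271]
ee_rot: [0.0, 0.997, 0.079, -0.0]
wrist_force: [-0.4, -0.9, -0.5]
opening: 0.601
grip_force: 0.0
t 7.7 at [ 0.4165  0.0321 -0.0271] phi 9.1 tilt [-0. -0. -1.] F [-0.4 -0.9 -0.5] open 0.6
now axes cm [ 0.16 -0.06  0.09] turn z -0.0
after turn cm [ 0.16 -0.06  0.09]
-1 347 0.00621656592475911 [-0.00459872 -0.03834386 -0.05692766] [ 0.01193865 -0.02416533 -0.03315963]
1 340 0.0077689038848912095 [-0.00321977  0.02640619 -0.05683899] [ 0.01210555  0.04027413 -0.034708  ]
```

```bash
python3 -m inch '[{"claw":60,"delta_pos":[0.5,0,0],"rot":[0,0,0]},{"claw":60,"delta_pos":[0.5,0,0],"rot":[0,0,0]},{"claw":60,"delta_pos":[0.3,0,0],"rot":[0,0,0]},{"claw":60,"delta_pos":[0.3,0,0],"rot":[0,0,0]},{"claw":60,"delta_pos":[0.3,0,0],"rot":[0,0,0]},{"claw":60,"delta_pos":[0.3,0.05,0],"rot":[0,0,-1]},{"claw":60,"delta_pos":[0.3,0.05,0],"rot":[0,0,-1]},{"claw":60,"delta_pos":[0,0,0],"rot":[0,0,0]}]'; python3 - <<'E'
from h import *
go(.45,.0415,-.028,27.8)
im,d=manip.grab_frame('wrist');tube('wrist',im)
E
```

```text
t: 8.75
position: [0.4421, 0.0351, -0.0269]
ee_rot: [0.0, 0.995, 0.097, 0.0]
wrist_force: [0.1, -0.3, -0.2]
opening: 0.601
grip_force: 0.0
t 8.75 at [ 0.4421  0.0351 -0.0269] phi 11.1 tilt [ 0.001 -0.    -1.   ] F [ 0.1 -0.3 -0.2] open 0.6
now axes cm [ 0.9  -0.48  0.11] turn z -16.7
after turn cm [ 1.   -0.2   0.11]
wrist mid [0.4715 0.0493] yaw 11.3 size [0.039 0.231] | bay mid [-0.1645  0.0883] R [-0.1466 -0.0304] L [-0.1823  0.2069] rel 8.6
```

```bash
python3 -m inch '[{"claw":60,"delta_pos":[0.5,0.09,0],"rot":[0,0,-1.9]},{"claw":60,"delta_pos":[0.5,0.09,0],"rot":[0,0,-1.9]},{"claw":60,"delta_pos":[0.5,0.09,0],"rot":[0,0,-1.9]},{"claw":60,"delta_pos":[0.5,0.09,0],"rot":[0,0,-1.9]},{"claw":60,"delta_pos":[0.5,0.09,0],"rot":[0,0,-1.9]},{"claw":60,"delta_pos":[0.5,0.09,0],"rot":[0,0,-1.9]},{"claw":60,"delta_pos":[0.5,0.09,0],"rot":[0,0,-1.9]},{"claw":60,"delta_pos":[0.5,0.09,0],"rot":[0,0,-1.9]},{"claw":60,"delta_pos":[0.5,0.09,0],"rot":[0,0,-1.9]},{"claw":60,"delta_pos":[0,0,0],"rot":[0,0,0]}]'; python3 - <<'E'
from h import *
go(.45,.0415,-.028,27.8)
im,d=manip.grab_frame('wrist');tube('wrist',im)
E
```

```text
t: 10.05
position: [0.4873, 0.0419, -0.0268]
ee_rot: [0.0, 0.97, 0.244, 0.001]
wrist_force: [-0.2, 0.8, -0.2]
opening: 0.597
grip_force: 0.0
t 10.05 at [ 0.4873  0.0419 -0.0268] phi 28.2 tilt [ 0.001 -0.    -1.   ] F [-0.2  0.8 -0.2] open 0.6
now axes cm [-3.31 -1.73  0.11] turn z 0.4
after turn cm [-3.32 -1.7   0.12]
wrist mid [0.5117 0.0641] yaw 27.7 size [0.039 0.231] | bay mid [-0.1235  0.1012] R [-0.0729 -0.0076] L [-0.1742  0.21  ] rel 25.0
```

```bash
python3 -m inch '[{"claw":60,"delta_pos":[-1,0,0],"rot":[0,0,0]},{"claw":0,"delta_pos":[0,-1,-5],"rot":[0,0,0]},{"claw":0,"delta_pos":[0.5,-4,0],"rot":[0,0,0]},{"claw":0,"delta_pos":[1,-4,0],"rot":[0,0,0]},{"claw":0,"delta_pos":[1,-4,0],"rot":[0,0,0]},{"claw":0,"delta_pos":[1.5,-3,0],"rot":[0,0,0]},{"claw":0,"delta_pos":[0,0,0],"rot":[0,0,0]},{"claw":0,"delta_pos":[0,0,0],"rot":[0,0,0]}]'; python3 - <<'E'
from h import *
im,d=manip.grab_frame('wrist');M,t=tube('wrist',im)
ax=np.array([-np.sin(t),np.cos(t)]);T=M+.150*ax;print('L',M+.12*ax);go(T[0],T[1],-.02,27.7)
c=manip.calibration('wrist');o=manip.get_obs();r=att(o['ee_rot']);p0=np.array(o['position']);print(o['q'])
P=np.array([[u,v,*(c['eye']+ray(c,(u,v))*d[v,u])] for v in range(200,330) for u in range(230,410,2)])
q=(P[:,2:]-p0)@r;k=(q[:,2]>-.06)&(q[:,2]<-.0)&(abs(q[:,1])<.03)&(abs(q[:,0])<.02);print(q[k].min(0),q[k].max(0))
E
```

```text
t: 11.1
position: [0.437, 0.1964, 0.023]
ee_rot: [0.0, 0.97, 0.244, -0.0]
wrist_force: [0.4, 0.2, -0.2]
opening: -0.0
grip_force: 0.0
wrist mid [0.4961 0.0974] yaw 27.8 size [0.04  0.164] | bay mid [-0.1376  0.1352] R [-0.0868  0.0265] L [-0.1884  0.2439] rel 25.0
L [0.44014597 0.20360917]
t 11.15 at [0.4371 0.1961 0.023 ] phi 28.1 tilt [-0. -0. -1.] F [-0.   0.  -0.3] open 0.0
now axes cm [ 0.64 -3.52  4.3 ] turn z 0.4
after turn cm [ 0.61 -3.52  4.3 ]
[ 2.61779253e-01  4.93602462e-01  1.86982850e+00 -3.68941610e-04
  7.78708494e-01  1.34176592e+00]
[ 0.00599927 -0.01246639 -0.05997848] [ 0.01180559  0.01473511 -0.03369748]
```

```bash
python3 -m inch '[{"claw":0,"delta_pos":[0.5,0,2.5],"rot":[0,0,0]},{"claw":0,"delta_pos":[0,0,1.5],"rot":[0,0,0]},{"claw":0,"delta_pos":[0,0,0.5],"rot":[0,0,0]},{"claw":0,"delta_pos":[0,0.6,0],"rot":[0,0,0]},{"claw":0,"delta_pos":[0,0.4,0],"rot":[0,0,0]},{"claw":0,"delta_pos":[0,0.4,0],"rot":[0,0,0]},{"claw":0,"delta_pos":[0,0.4,0],"rot":[0,0,0]},{"claw":0,"delta_pos":[0,0.4,0],"rot":[0,0,0]},{"claw":0,"delta_pos":[0,0.4,0],"rot":[0,0,0]},{"claw":0,"delta_pos":[0,0,0],"rot":[0,0,0]}]'; python3 - <<'E'
from h import *
im,d=manip.grab_frame('wrist');M,t=tube('wrist',im)
go(.45,.15,-.022,27.7)
s,_=manip.grab_frame('scene');s2=manip.grab_frame('top')[0];tube('top',s2)
cv2.imwrite('pics/s5.png',np.vstack([im[:,:,::-1],s[140:300,:,::-1]]))
E
```

```text
t: 12.4
position: [0.4543, 0.1762, -0.0219]
ee_rot: [0.0, 0.97, 0.243, 0.0]
wrist_force: [-0.7, -0.0, 0.6]
opening: -0.006
grip_force: 0.0
wrist mid [0.4954 0.1013] yaw 27.8 size [0.043 0.138] | bay mid [-0.1381  0.1391] R [-0.0874  0.0304] L [-0.1888  0.2479] rel 25.0
t 12.45 at [ 0.4543  0.1762 -0.022 ] phi 28.2 tilt [ 0. -0. -1.] F [-0.2 -0.3 -0.2] open -0.0
now axes cm [-1.61  2.11  0.  ] turn z 0.5
after turn cm [-1.59  2.12  0.  ]
top mid [0.5132 0.0559] yaw 27.4 size [0.036 0.231] | bay mid [-0.1225  0.0929] R [-0.0725 -0.0162] L [-0.1725  0.202 ] rel 24.6
```

View pics/s5.png

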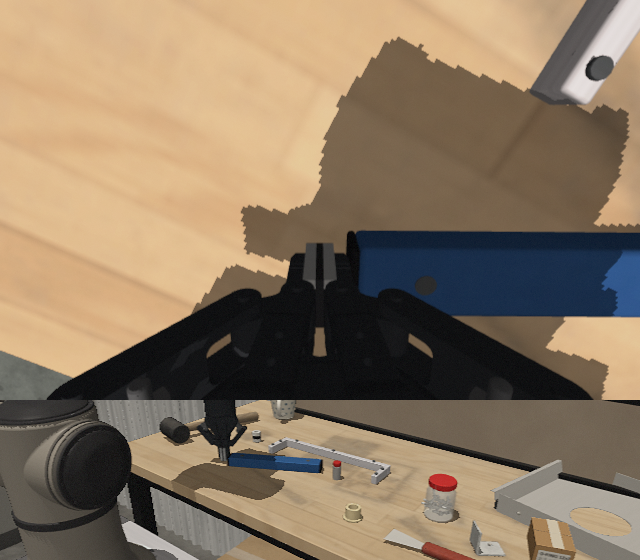

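The wrist view shows the shut fingers touching the tube's left end at (345,265). The scene view shows the right end approaching the gap behind the post at (337,470). I'll push along the tube's axis.

```bash
python3 -m inch '[{"claw":0,"delta_pos":[0,0.4,0],"rot":[0,0,0]},{"claw":0,"delta_pos":[0,0.5,0],"rot":[0,0,0]},{"claw":0,"delta_pos":[0,0.5,0],"rot":[0,0,0]},{"claw":0,"delta_pos":[0,0.5,0],"rot":[0,0,0]},{"claw":0,"delta_pos":[0,0.5,0],"rot":[0,0,0]},{"claw":0,"delta_pos":[0,0.5,0],"rot":[0,0,0]},{"claw":0,"delta_pos":[0,0.5,0],"rot":[0,0,0]},{"claw":0,"delta_pos":[0,0.5,0],"rot":[0,0,0]},{"claw":0,"delta_pos":[0,0,0],"rot":[0,0,0]}]'; python3 - <<'E'
from h import *
tube('top',manip.grab_frame('top')[0]);go(.45,.15,-.022,27.7)
E
```

```text
t: 13.68
position: [0.473, 0.1417, -0.0218]
ee_rot: [0.0, 0.97, 0.243, 0.0]
wrist_force: [-0.4, -0.5, -1.0]
opening: 0.002
grip_force: 0.0
top mid [0.5311 0.0215] yaw 27.9 size [0.036 0.231] | bay mid [-0.1063  0.0576] R [-0.0552 -0.051 ] L [-0.1573  0.1663] rel 25.2
t 13.72 at [ 0.4729  0.1418 -0.0218] phi 28.2 tilt [ 0.001 -0.    -1.   ] F [-0.5  0.4 -0.7] open -0.0
now axes cm [-1.63 -1.8   0.02] turn z 0.5
after turn cm [-1.64 -1.78  0.02]
```

```bash
python3 -m inch '[{"claw":0,"delta_pos":[0,0.5,0],"rot":[0,0,0]},{"claw":0,"delta_pos":[0,0.5,0],"rot":[0,0,0]},{"claw":0,"delta_pos":[0,0.5,0],"rot":[0,0,0]},{"claw":0,"delta_pos":[0,0.5,0],"rot":[0,0,0]},{"claw":0,"delta_pos":[0,0.5,0],"rot":[0,0,0]},{"claw":0,"delta_pos":[0,0.5,0],"rot":[0,0,0]},{"claw":0,"delta_pos":[0,0.5,0],"rot":[0,0,0]},{"claw":0,"delta_pos":[0,0.5,0],"rot":[0,0,0]},{"claw":0,"delta_pos":[0,0.4,0],"rot":[0,0,0]},{"claw":0,"delta_pos":[0,0,0],"rot":[0,0,0]}]'; python3 - <<'E'
from h import *
tube('top',manip.grab_frame('top')[0]);go(.45,.15,-.022,27.7)
E
```

```text
t: 14.98
position: [0.4936, 0.1028, -0.022]
ee_rot: [0.0, 0.97, 0.243, 0.0]
wrist_force: [0.1, -0.6, -0.8]
opening: 0.001
grip_force: 0.0
top mid [ 0.5519 -0.0175] yaw 27.4 size [0.035 0.23 ] | bay mid [-0.0873  0.0177] R [-0.0373 -0.0914] L [-0.1373  0.1268] rel 24.6
t 15.03 at [ 0.4936  0.1029 -0.022 ] phi 28.2 tilt [ 0. -0. -1.] F [0.7 0.2 0.2] open -0.0
now axes cm [-1.62 -6.21 -0.  ] turn z 0.5
after turn cm [-1.67 -6.19  0.  ]
```

```bash
python3 -m inch '[{"claw":0,"delta_pos":[0,0.5,0],"rot":[0,0,0]},{"claw":0,"delta_pos":[0,0.5,0],"rot":[0,0,0]},{"claw":0,"delta_pos":[0,0.5,0],"rot":[0,0,0]},{"claw":0,"delta_pos":[0,0,0],"rot":[0,0,0]},{"claw":0,"delta_pos":[0,-1.5,0],"rot":[0,0,0]},{"claw":0,"delta_pos":[0,0,-4],"rot":[0,0,0]},{"claw":60,"delta_pos":[-4,0,-1],"rot":[0,0,0]},{"claw":60,"delta_pos":[-1,0,0],"rot":[0,0,0]},{"claw":60,"delta_pos":[0,0,0],"rot":[0,0,0]}]'; python3 - <<'E'
from h import *
M,t=tube('top',manip.grab_frame('top')[0])
n=np.array([np.cos(t),np.sin(t)]);ax=np.array([-n[1],n[0]]);T=M-.045*n+.05*ax;go(*T,-.026,np.degrees(t))
E
```

```text
t: 16.15
position: [0.4488, 0.08, 0.0281]
ee_rot: [0.0, 0.97, 0.243, 0.0]
wrist_force: [0.8, 0.3, -0.0]
opening: 0.6
grip_force: 0.0
top mid [ 0.5598 -0.0326] yaw 27.4 size [0.035 0.226] | bay mid [-0.0802  0.0022] R [-0.0302 -0.1068] L [-0.1302  0.1113] rel 24.6
t 16.2 at [0.4496 0.0801 0.028 ] phi 28.2 tilt [ 0.001  0.    -1.   ] F [ 0.8  0.3 -0.5] open 0.6
now axes cm [-0.04 10.08  5.41] turn z 0.8
after turn cm [ 0.1  10.08  5.4 ]
```

```bash
python3 -m inch '[{"claw":60,"delta_pos":[0,4,0],"rot":[0,0,0.4]},{"claw":60,"delta_pos":[0,4,0],"rot":[0,0,0.4]},{"claw":60,"delta_pos":[0,2,1.4],"rot":[0,0,0]},{"claw":60,"delta_pos":[0,0,2],"rot":[0,0,0]},{"claw":60,"delta_pos":[0,0,1.6],"rot":[0,0,0]},{"claw":60,"delta_pos":[0,0,0.4],"rot":[0,0,0]},{"claw":60,"delta_pos":[0.5,0,0],"rot":[0,0,0]},{"claw":60,"delta_pos":[0.4,0,0],"rot":[0,0,0]},{"claw":60,"delta_pos":[0.4,0,0],"rot":[0,0,0]},{"claw":60,"delta_pos":[0,0,0],"rot":[0,0,0]}]'; python3 - <<'E'
from h import *
M,t=tube('top',manip.grab_frame('top')[0])
n=np.array([np.cos(t),np.sin(t)]);ax=np.array([-n[1],n[0]]);T=M-.030*n+.05*ax;go(*T,-.026,np.degrees(t))
tube('wrist',manip.grab_frame('wrist')[0])
E
```

```text
t: 17.45
position: [0.5081, -0.0026, -0.0255]
ee_rot: [0.0, 0.972, 0.237, 0.001]
wrist_force: [-0.5, -0.6, -0.1]
opening: 0.599
grip_force: 0.0
top mid [ 0.5955 -0.1019] yaw 26.8 size [0.035 0.07 ] | bay mid [-0.0479 -0.0687] R [ 0.0011 -0.1782] L [-0.0968  0.0409] rel 24.1
t 17.5 at [ 0.5077 -0.0027 -0.0257] phi 27.4 tilt [ 0.001 -0.    -1.   ] F [ 0.  -0.1 -0.2] open 0.6
now axes cm [0.27 7.82 0.03] turn z 0.6
after turn cm [0.35 7.82 0.03]
wrist mid [ 0.5557 -0.0191] yaw 27.6 size [0.038 0.204] | bay mid [-0.0836  0.016 ] R [-0.0332 -0.0929] L [-0.1341  0.1249] rel 24.9
```

```bash
python3 -m inch '[{"claw":60,"delta_pos":[0.3,0,0],"rot":[0,0,0]},{"claw":60,"delta_pos":[0.62,-0.1,0],"rot":[0,0,1.9]},{"claw":60,"delta_pos":[0.62,-0.1,0],"rot":[0,0,1.9]},{"claw":60,"delta_pos":[0.62,-0.1,0],"rot":[0,0,1.9]},{"claw":60,"delta_pos":[0.62,-0.1,0],"rot":[0,0,1.9]},{"claw":60,"delta_pos":[0.62,-0.1,0],"rot":[0,0,1.9]},{"claw":60,"delta_pos":[0.62,-0.1,0],"rot":[0,0,1.9]},{"claw":60,"delta_pos":[0.62,-0.1,0],"rot":[0,0,1.9]},{"claw":60,"delta_pos":[0,0,0],"rot":[0,0,0]}]'; python3 - <<'E'
from h import *
go(.55,0,-.026,2.8)
im=manip.grab_frame('wrist')[0];tube('wrist',im);cv2.imwrite('pics/w6.png',im[:,:,::-1])
E
```

```text
t: 18.68
position: [0.548, 0.0212, -0.026]
ee_rot: [0.0, 0.992, 0.123, 0.0]
wrist_force: [0.8, 0.0, 0.1]
opening: 0.6
grip_force: 0.0
t 18.68 at [ 0.548   0.0212 -0.026 ] phi 14.1 tilt [ 0. -0. -1.] F [0.8 0.  0.1] open 0.6
now axes cm [-0.32  2.11  0.  ] turn z 11.3
after turn cm [0.09 2.13 0.  ]
wrist mid [ 0.5881 -0.0071] yaw 14.2 size [0.039 0.205] | bay mid [-0.0507  0.0263] R [-0.0269 -0.0913] L [-0.0745  0.1439] rel 11.4
```

View pics/w6.png

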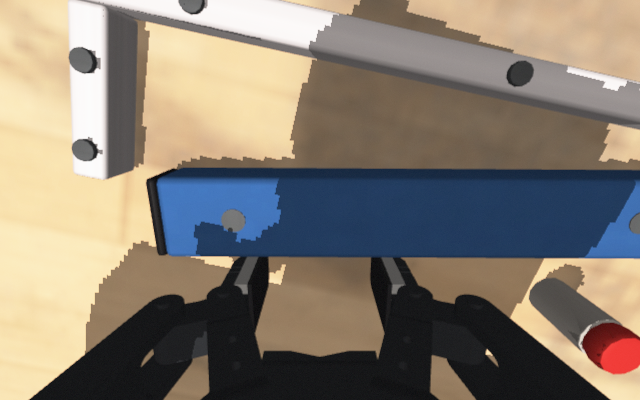

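The wrist view shows the left plug at (155,215), inside the left wall's inner face. The post at (550,300) is clear of the fingers. I'll carry on turning the tube in.

```bash
python3 -m inch '[{"claw":60,"delta_pos":[0.6,-0.08,0],"rot":[0,0,1.9]},{"claw":60,"delta_pos":[0.6,-0.08,0],"rot":[0,0,1.9]},{"claw":60,"delta_pos":[0.6,-0.05,0],"rot":[0,0,1.9]},{"claw":60,"delta_pos":[0.6,-0.05,0],"rot":[0,0,1.9]},{"claw":60,"delta_pos":[0.5,-0.05,0],"rot":[0,0,1.9]},{"claw":60,"delta_pos":[0.4,0,0],"rot":[0,0,1.8]},{"claw":60,"delta_pos":[0,0,0],"rot":[0,0,0]}]'; python3 - <<'E'
from h import *
go(.55,0,-.026,2.8);print(bay(manip.get_obs()['position']))
im=manip.grab_frame('wrist')[0];tube('wrist',im);cv2.imwrite('pics/w7.png',im[:,:,::-1])
tube('top',manip.grab_frame('top')[0])
E
```

```text
t: 19.6
position: [0.5803, 0.0297, -0.0258]
ee_rot: [0.0, 1.0, 0.024, 0.0]
wrist_force: [-1.3, -0.1, -0.2]
opening: 0.605
grip_force: 0.0
t 19.6 at [ 0.5803  0.0297 -0.0258] phi 2.8 tilt [ 0.001 -0.    -1.   ] F [-1.3 -0.1 -0.2] open 0.6
now axes cm [-3.17  2.82  0.01] turn z -0.0
after turn cm [-3.17  2.82  0.02]
[-0.05673263  0.06348547]
wrist mid [ 0.6138 -0.0059] yaw 2.7 size [0.039 0.206] | bay mid [-0.025   0.0263] R [-0.0252 -0.0937] L [-0.0247  0.1463] rel -0.1
top mid [ 0.6127 -0.0801] yaw 2.4 size [0.037 0.106] | bay mid [-0.0296 -0.0478] R [-0.0302 -0.1678] L [-0.0289  0.0722] rel -0.3
```

View pics/w7.png

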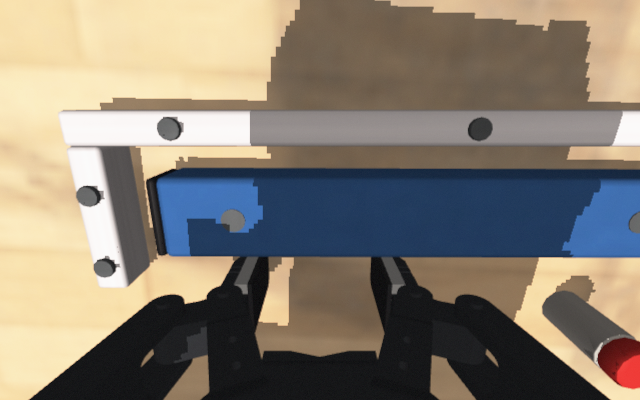

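The wrist view shows the tube parallel to the fence, with a gap of about 8 mm (rows 147–170). I'll shift to the tube's middle for the last even push.

```bash
python3 -m inch '[{"claw":60,"delta_pos":[-0.6,0,0],"rot":[0,0,0]},{"claw":60,"delta_pos":[0,2,0],"rot":[0,0,0]},{"claw":60,"delta_pos":[0,1.5,0],"rot":[0,0,0]},{"claw":60,"delta_pos":[0.6,0,0],"rot":[0,0,0]},{"claw":60,"delta_pos":[0.25,0,0],"rot":[0,0,0]},{"claw":60,"delta_pos":[0.25,0,0],"rot":[0,0,0]},{"claw":60,"delta_pos":[0.15,0,0],"rot":[0,0,0]},{"claw":60,"delta_pos":[0,0,0],"rot":[0,0,0]}]'; python3 - <<'E'
from h import *
go(.55,0,-.026,2.8);print(bay(manip.get_obs()['position']))
im=manip.grab_frame('wrist')[0];tube('wrist',im);cv2.imwrite('pics/w8.png',im[:,:,::-1])
E
```

```text
t: 20.7
position: [0.588, -0.0045, -0.026]
ee_rot: [-0.0, 1.0, 0.024, 0.0]
wrist_force: [-0.3, -0.5, -0.9]
opening: 0.6
grip_force: 0.4
t 20.7 at [ 0.588  -0.0045 -0.026 ] phi 2.8 tilt [ 0.  0. -1.] F [-0.3 -0.5 -0.9] open 0.6
now axes cm [-3.77 -0.63 -0.  ] turn z -0.0
after turn cm [-3.77 -0.63 -0.  ]
[-0.05066534  0.02897565]
wrist mid [ 0.6203 -0.0165] yaw 2.7 size [0.039 0.231] | bay mid [-0.019   0.0154] R [-0.019  -0.1046] L [-0.0189  0.1354] rel -0.0
```

```bash
python3 -m inch '[{"claw":60,"delta_pos":[0.1,0,0],"rot":[0,0,0]},{"claw":60,"delta_pos":[0.1,0,0],"rot":[0,0,0]},{"claw":60,"delta_pos":[0,0,0],"rot":[0,0,0]}]';python3 -m inch '[{"claw":60,"delta_pos":[0.1,0,0],"rot":[0,0,0]},{"claw":60,"delta_pos":[0,0,0],"rot":[0,0,0]}]'; python3 - <<'E'
from h import *
go(.55,0,-.026,2.8)
im=manip.grab_frame('wrist')[0];tube('wrist',im);cv2.imwrite('pics/w9.png',im[:,:,::-1])
E
```

```text
t: 21.12
position: [0.5901, -0.0048, -0.0259]
ee_rot: [0.0, 1.0, 0.024, 0.0]
wrist_force: [-0.8, 0.4, -0.4]
opening: 0.604
grip_force: 0.4
t: 21.38
position: [0.591, -0.0048, -0.0259]
ee_rot: [0.0, 1.0, 0.024, 0.0]
wrist_force: [-0.9, 1.2, -0.7]
opening: 0.6
grip_force: 0.4
t 21.38 at [ 0.591  -0.0048 -0.0259] phi 2.8 tilt [ 0. -0. -1.] F [-0.9  1.2 -0.7] open 0.6
now axes cm [-4.08 -0.68  0.01] turn z -0.0
after turn cm [-4.07 -0.68  0.01]
wrist mid [ 0.6234 -0.0167] yaw 2.8 size [0.039 0.231] | bay mid [-0.0159  0.0151] R [-0.0157 -0.1049] L [-0.0161  0.1351] rel 0.1
```

View pics/w9.png

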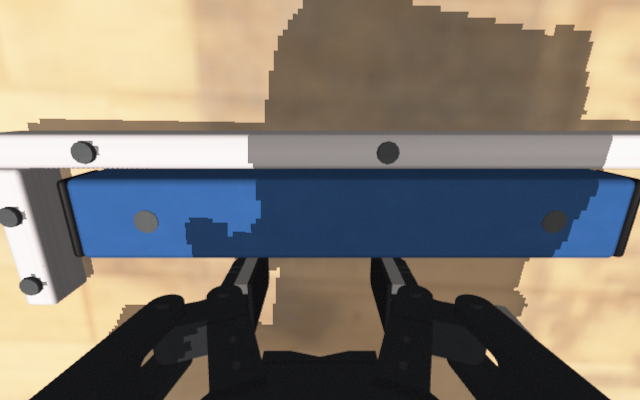

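The wrist view shows the tube against the fence along its whole length (row 168), between the walls. I'll nudge until the force rises, then back off.

```bash
python3 -m inch '[{"claw":60,"delta_pos":[0.1,0,0],"rot":[0,0,0]},{"claw":60,"delta_pos":[0,0,0],"rot":[0,0,0]}]';python3 -m inch '[{"claw":60,"delta_pos":[0.1,0,0],"rot":[0,0,0]},{"claw":60,"delta_pos":[0,0,0],"rot":[0,0,0]}]'
```

```text
t: 21.68
position: [0.592, -0.0048, -0.0259]
ee_rot: [0.0, 1.0, 0.024, 0.0]
wrist_force: [-1.3, -0.4, -0.1]
opening: 0.598
grip_force: 0.5
t: 21.92
position: [0.5931, -0.0047, -0.0259]
ee_rot: [0.0, 1.0, 0.024, 0.0]
wrist_force: [-0.8, -0.5, -1.3]
opening: 0.599
grip_force: 0.5
```

```bash
for i in 1; do python3 -m inch '[{"claw":60,"delta_pos":[0.1,0,0],"rot":[0,0,0]},{"claw":60,"delta_pos":[0,0,0],"rot":[0,0,0]}]' | grep -E "position|wrist"; done; python3 -m inch '[{"claw":60,"delta_pos":[0.1,0,0],"rot":[0,0,0]},{"claw":60,"delta_pos":[0,0,0],"rot":[0,0,0]}]'| grep -E "position|wrist"; python3 - <<'E'
from h import *
im,d=manip.grab_frame('wrist');tube('wrist',im);c=manip.calibration('wrist')
for u in (200,320,440): print(u,[(v,*(c['eye']+ray(c,(u,v))*d[v,u])[[0,2]].round(4)) for v in range(164,186,2)])
E
```

```text
position: [0.5941, -0.0046, -0.0259]
wrist_force: [-1.8, 0.1, 1.7]
position: [0.5944, -0.0046, -0.0259]
wrist_force: [-4.9, -0.1, 2.2]
wrist mid [ 0.6252 -0.0165] yaw 2.8 size [0.036 0.231] | bay mid [-0.0141  0.0152] R [-0.0139 -0.1048] L [-0.0143  0.1352] rel 0.1
200 [(164, np.float64(0.6452), np.float64(0.0233)), (166, np.float64(0.6443), np.float64(0.0231)), (168, np.float64(0.6434), np.float64(0.0225)), (170, np.float64(0.6427), np.float64(0.0232)), (172, np.float64(0.6418), np.float64(0.0228)), (174, np.float64(0.6406), np.float64(0.0214)), (176, np.float64(0.6399), np.float64(0.0222)), (178, np.float64(0.6392), np.float64(0.0225)), (180, np.float64(0.6388), np.float64(0.0243)), (182, np.float64(0.6381), np.float64(0.025)), (184, np.float64(0.6375), np.float64(0.0257))]
320 [(164, np.float64(0.6475), np.float64(0.0229)), (166, np.float64(0.6467), np.float64(0.0232)), (168, np.float64(0.6458), np.float64(0.0226)), (170, np.float64(0.645), np.float64(0.0227)), (172, np.float64(0.6443), np.float64(0.0234)), (174, np.float64(0.6433), np.float64(0.0227)), (176, np.float64(0.6428), np.float64(0.024)), (178, np.float64(0.6417), np.float64(0.0226)), (180, np.float64(0.6412), np.float64(0.0242)), (182, np.float64(0.6406), np.float64(0.0251)), (184, np.float64(0.6398), np.float64(0.0253))]
440 [(164, np.float64(0.65), np.float64(0.0233)), (166, np.float64(0.6492), np.float64(0.0235)), (168, np.float64(0.648), np.float64(0.0214)), (170, np.float64(0.6476), np.float64(0.0239)), (172, np.float64(0.6466), np.float64(0.0225)), (174, np.float64(0.6457), np.float64(0.0225)), (176, np.float64(0.6448), np.float64(0.0222)), (178, np.float64(0.644), np.float64(0.0221)), (180, np.float64(0.6436), np.float64(0.024)), (182, np.float64(0.6427), np.float64(0.0241)), (184, np.float64(0.6421), np.float64(0.0249))]
```

The tube is touching the fence: 5 N, and no gap in the depth. I'll take the fingers away.

```bash
python3 -m inch '[{"claw":60,"delta_pos":[-0.5,0,0],"rot":[0,0,0]},{"claw":60,"delta_pos":[-2,0,0],"rot":[0,0,0]},{"claw":60,"delta_pos":[-2,0,-2],"rot":[0,0,0]},{"claw":60,"delta_pos":[-3,0,-4],"rot":[0,0,0]},{"claw":60,"delta_pos":[-3,0,-4],"rot":[0,0,0]},{"claw":60,"delta_pos":[-3,0,-2],"rot":[0,0,0]},{"claw":60,"delta_pos":[0,0,0],"rot":[0,0,0]},{"claw":60,"delta_pos":[0,0,0],"rot":[0,0,0]}]'; python3 - <<'E'
from h import *
tube('wrist',manip.grab_frame('wrist')[0])
tube('top',manip.grab_frame('top')[0])
print(manip.hand_in())
E
```

```text
t: 23.48
position: [0.461, -0.0112, 0.0941]
ee_rot: [0.0, 1.0, 0.024, 0.001]
wrist_force: [-0.6, -0.3, 0.0]
opening: 0.601
grip_force: 0.0
wrist mid [ 0.6033 -0.0174] yaw 2.8 size [0.005 0.225] | bay mid [-0.036   0.0154] R [-0.0359 -0.1046] L [-0.0362  0.1354] rel 0.1
top mid [ 0.622  -0.0151] yaw 2.7 size [0.037 0.232] | bay mid [-0.0173  0.0167] R [-0.0173 -0.1033] L [-0.0172  0.1367] rel -0.0
the job is handed in; nothing more can be done
None
```

I pushed the tube in behind the post and flat against the back fence. The top camera puts its middle about 17 mm in front of the fence (home is 18 mm), with both ends between the side walls. The fingers are clear, and the job was handed in at about 24 s; no verdict came back.

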